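# Park and lock the thread carriage of a rod wrapper

## Task

Park the thread carriage of the rod-wrapping machine for transport: pull up its spring-loaded lock knob, slide the carriage along the front rail gently all the way up against the stop at the far end, and let the knob down so that the lock pin drops fully home in the hole there. Leave the rod lying on its rollers and everything else on the bench where it is.

Things in the scene. Friction and masses are not known exactly. Their poses are not given: they have to be found in the camera images.
- rod_wrapper: Rod-wrapping machine, fixed on the bench. Origin on the bench top under its middle; y along the machine, from the headstock (y -0.56 to -0.34 m, 210 mm high) towards the end stop; x away from the robot. Aluminium bed 940 x 80 mm, top at 52 mm. In front of it, centred on x = -110 mm, the front rail, 44 mm wide, top at 52 mm. Roller stands at y = +-270 mm, x within 40 mm of 0, 165 mm high.
- index_hole (a point): Middle index hole in the steel strip in the front rail's top. The pin lies over it at carriage position 0.125 and would drop in if the knob were let go there. The strip also has the long working slot, towards the headstock, where the pin is at the start. The parking hole is further on, in the stop bar.
- knob_grip (a point): Centre of the black T-bar of the lock knob on the carriage; axes parallel to the machine's. Bar 64 mm along x, 18 along y, 22 high; its centre is 99 mm above the bench with the pin down, 35 mm over the carriage plate. Grip across y from above, opened to 60 mm at most. Spools begin 46 mm behind it (+x), 5 mm above its centre at most; a wire guide 62 mm behind rises 30 mm above it.
- lock_knob (a joint): Height of the lock knob over its lowest position, m: 0 = pin fully home in a hole or in the slot, 0.008 = pin resting on top of the strip, 0.016 = fully up. A spring pulls it down (4 N at 0, 8 N fully up), so when let go over a hole the pin drops to 0 and blocks the carriage; over solid strip it rests at 0.008.
- carriage (a joint): Position of the carriage along the rail, m, growing towards the machine's +y. At the start 0 to 0.06, held by the pin in the working slot until the knob is raised. About 3 N of sliding friction; stays where it is left. The end stop is somewhere between 0.225 and 0.290 (not measured: feel for it, or see it).
- carriage_end (a point): Middle of the end edge of the carriage plate that meets the stop, 60 mm from the pin towards +y. The aluminium plate is 120 mm along y, reaches 30 mm in front of the pin and 80 mm behind it, is 10 mm thick, and its top is 64 mm above the bench.
- end_bracket: Aluminium clamp bridge, two black screws, on the front rail's far end, 44 x 40 x 32 mm, origin under its middle. From it a steel stop bar projects in the rail's groove towards the carriage, with a rubber-faced block 27 mm high; its face is 50 to 115 mm from this origin, set anew each time. The parking hole is in that bar, 60 mm before the face: the pin is over it when the carriage touches.
- rod: Fishing rod, black, 12 mm thick, 700 mm long, with a 26 mm thick cork grip, lying loose on the two roller stands along the machine; origin on its axis, 162 mm above the bench, 110 mm behind the knob's line.
- screwdriver: Loose screwdriver, 190 mm, lying in front of the machine; origin under its middle.
- tape: Loose roll of masking tape, 96 mm across, 25 mm high, lying flat in front of the machine; origin under its centre.
- board: Loose plywood board, 100 x 130 x 12 mm, lying in front of the machine; origin under its centre.
- spool: Loose thread spool, 60 mm across, 70 mm high, upright in front of the machine; origin under its centre.
- mug: White mug, 80 mm across, 95 mm high, behind the machine; origin under its centre.
- bottle: White bottle with green cap, 68 mm across, 170 mm high, behind the machine; origin under its centre.

How it is judged:
On the way, in this order (a step that is already met when the one before it is completed fails the run):
1. the lock pin is raised out of the working slot (value of joint lock_knob above 0.0078 m and value of joint carriage below 0.1 m), for 0.1 s.
2. the carriage has been slid to the far end of the rail (value of joint carriage above 0.205 m), for 0.1 s.
At the end, for the whole second after the job is handed in: The carriage stands at the end stop (joint carriage over 0.215), at rest, with the lock pin fully home in the parking hole (lock knob within 1.5 mm of its lowest position), and the rod on its rollers within 20 mm of where it lay (value of joint carriage above 0.215 m and value of joint lock_knob below 0.0015 m and velocity of joint carriage between -0.005 and 0.005 m/s and distance of rod from where it was at the start of the episode below 0.02 m); the robot touches nothing.
It fails at once if the carriage was rammed against the end stop, or the stop or its bracket was struck (over 30 N) (contact force between end_bracket and anything else above 30 N).
It fails at once if the rod was knocked from its place on the rollers (distance of rod from where it was at the start of the episode above 0.02 m).
It fails at once if a thing on the bench was pushed or knocked over (distance of any of screwdriver, tape, board, spool, mug, bottle from where it was at the start of the episode above 0.03 m).
It also fails if it takes over 45 s, if anything falls off the work surface, if the arm or the gripper's body presses on something with over 40 N, if the wrist force passes 120 N, or if a joint passes its speed limit or range.

## Robot

A 6-joint arm with a two-finger parallel gripper is mounted at the origin on the work surface. World frame = base frame: x ahead of the robot, y to its left, z up, the work surface at z = 0. Lengths are in m, angles in rad, forces in N, time in s.
With the tool pointing down it reaches from about 0.375 to 0.925 m from the base axis. Payload 5.7 kg.
Tool frame: the origin (TCP) lies midway between the tips of the shut fingers; the grasp point (between the pads) lies 19 mm behind it; z points along the fingers, y is the line along which they close (so a half turn about z gives the same grasp; the last joint's range is limited). The gripper opens to 88 mm and grips with 3 to 60 N. Pads are 20 mm wide; open, the fingers measure 115 mm over their backs; the gripper's body (75 mm by 178 mm) begins 61 mm behind the grasp point.
Start: joints at [1.072, 0.359, 1.51, -0, 1.272, -0.115], TCP at [0.225, 0.556, 0.223] pointing down, gripper open.
Joint ranges: [-2.97, 2.97], [-1.01, 2.36], [0.21, 2.38], [-0.96, 4.11], [0.2, 2.71], [-2.98, 2.98]. Speed limits (rad/s): [2.39, 2.39, 3.14, 3.14, 3.14, 3.14].

## Interface

Orientations are given as a unit quaternion [w, x, y, z].
In Python, from rig import robot gives the robot as it stands.
- The arm moves only by the shell command python3 -m inch 'ROWS' [FORCE]. ROWS is JSON, a list of rows, each a list of 7 numbers: the shift along the tool's x, y, z in mm, then the turn, a rotation vector about the tool's x, y, z in rad, then the finger opening in mm, from 0 to 87.8. A call has 1 to 5 rows; each row is the pose to reach, as a shift and turn from the pose commanded when the call began, along the tool's axes at that moment; what a row does not reach only later rows make up. A row lasts 1/8 s, in which the tool goes at most 62.5 mm and 10.7 degrees, less where a joint would pass 70% of its speed; a pose out of reach is approached as far as the arm can. A call with a gripper value outside its range is refused whole. The fingers move at their own pace and stop on an object; FORCE is the grip in N (left out, the last holds). Time passes only in rows, so rows that repeat a pose let the fingers close. It gives the time, the measured TCP pose, the force and the opening at its end, in the units of the state.
- robot.state(): the state, without advancing time (a new reading comes with each control period).
- robot.snapshot(name): name is "side" or "top" or "wrist"; returns a dict with "color" (480x640x3 uint8, red, green, blue), "range_z" (480x640 float32, m along the optical axis (not along the pixel's ray), 0 where there is no reading), "camera_matrix" (3x3 intrinsics, pixels), "k1" (the pictures are not rectified: a ray, as slopes to the right and down, at radius r is drawn at 1 + k1 r^2 times it, then the intrinsics apply), "world_from_camera" (4x4, takes a point from camera to world coordinates); the wrist camera has in their place "T_tool_cam" (4x4, takes a point from camera to tool coordinates, whose origin is the TCP and whose axes are the flange's). Camera axes: x right, y down, z forward; pixel columns grow to the right and rows downward; lengths in m; the calibration is good to about 2 mm. A picture is of the moment at which its call begins: read the wrist's pose just before it.
- robot.job_done(): hands the job in, once; it reports no verdict.
The state is a dict: "clock": time; "joint_pos": joint angles; "qd": joint speeds; "joint_torque": joint torques, N m; "tcp_pos": TCP position; "tool_rot": TCP orientation; "ft_force": force on the tool from outside, world axes, zero at the start; "ft_torque": the same for the moment, N m; "opening": finger opening in m.
Only numpy, scipy, OpenCV 4.12 (cv2) and the standard library are available. Lean on these libraries where they do the work, as an engineer would, in place of code of your own. Each camera call takes 0.05 s, during which the arm holds its last target. There are 200 camera calls.

## Working session

There is one attempt and no reset: what is moved stays moved. The work goes in short steps, Python scripts to look and compute and a shell command to move; the robot and the scene stay as the last step left them, time stands still between calls to the robot, and variables do not carry over. Pictures are saved under pics/ and viewed, on a budget of 10 in all, crops included, one or two more only if the job needs it, and the job is handed in when it is done.

```bash
mkdir -p pics; ls
cat > h.py <<'E'
import numpy as np, cv2, pickle
from rig import robot
from scipy.spatial.transform import Rotation as R
def Rq(q): return R.from_quat([q[1],q[2],q[3],q[0]]).as_matrix()
def snap(name,fn):
    s=robot.state(); d=robot.snapshot(name)
    if 'world_from_camera' in d: T=np.array(d['world_from_camera'])
    else:
        W=np.eye(4); W[:3,:3]=Rq(s['tool_rot']); W[:3,3]=s['tcp_pos']; T=W@np.array(d['T_tool_cam'])
    d['T']=T; pickle.dump(d,open(f'pics/{fn}.pkl','wb'))
    cv2.imwrite(f'pics/{fn}.png',cv2.cvtColor(d['color'],cv2.COLOR_RGB2BGR)); return d
def load(fn): return pickle.load(open(f'pics/{fn}.pkl','rb'))
def ray(d,u,v):
    K=np.array(d['camera_matrix']); x=(u-K[0,2])/K[0,0]; y=(v-K[1,2])/K[1,1]
    rd=np.hypot(x,y); r=rd
    for _ in range(20): r=rd/(1+d['k1']*r*r)
    s=r/rd if rd>0 else 1
    return np.array([x*s,y*s,1])
def pix(d,u,v,z=None):  # world point; by depth, or on plane z
    c=ray(d,u,v); T=d['T']
    if z is None:
        w=d['range_z'][int(v)-1:int(v)+2,int(u)-1:int(u)+2]; return T[:3,:3]@(c*np.median(w))+T[:3,3]
    g=T[:3,:3]@c; return T[:3,3]+g*(z-T[2,3])/g[2]
E
python3 - <<'E'
from h import *
a=snap('top','top0');b=snap('side','side0');w=snap('wrist','w0')
s=robot.state();print(s)
for d in (a,b,w): print(d['T'].round(3).tolist())
E
```

```text
pics
{'clock': 0.15, 'joint_pos': array([ 1.07190760e+00,  3.59342248e-01,  1.51113999e+00, -5.57597957e-06,
        1.27251099e+00, -1.15107719e-01]), 'qd': array([-0.00091367, -0.00319625, -0.00218797, -0.00046911, -0.00139424,
       -0.00098891]), 'joint_torque': array([ 2.24322948e-04, -5.15759647e+01, -2.71005410e+01,  6.74338010e-02,
        3.06146778e-02, -3.96678172e-05]), 'tcp_pos': array([0.22442378, 0.55589466, 0.22201778]), 'tool_rot': array([-2.09085899e-04,  1.90714188e-01,  9.81645358e-01, -6.68349906e-04]), 'ft_force': array([ 0.53474566,  0.334597  , -0.62977824]), 'ft_torque': array([ 0.01804576,  0.04560129, -0.04146503]), 'opening': 0.08751651713443616}
[[0.028, -0.986, 0.163, 0.387], [-1.0, -0.026, 0.015, -0.029], [-0.01, -0.164, -0.986, 1.25], [0.0, 0.0, 0.0, 1.0]]
[[0.914, -0.31, 0.26, 0.189], [-0.404, -0.725, 0.558, -0.856], [0.016, -0.615, -0.788, 1.264], [0.0, 0.0, 0.0, 1.0]]
[[0.375, 0.893, 0.249, 0.156], [0.927, -0.361, -0.102, 0.583], [-0.001, 0.269, -0.963, 0.383], [0.0, 0.0, 0.0, 1.0]]
```

View pics/top0.png

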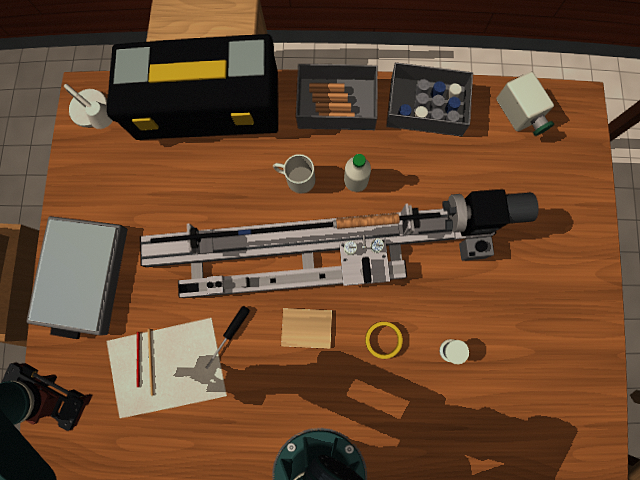

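View pics/side0.png

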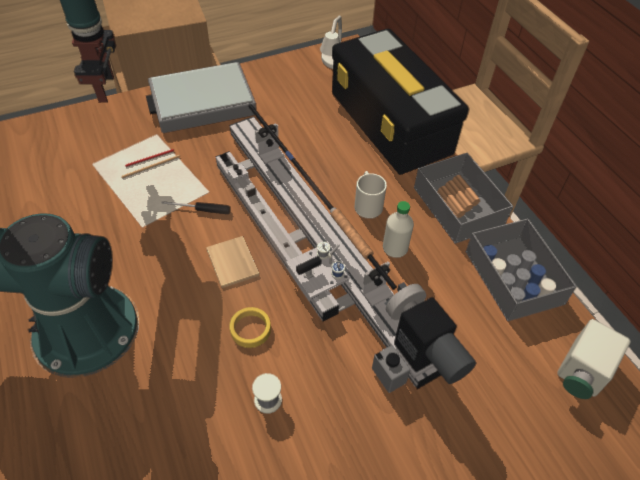

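The top view shows the knob bar at about (366,270), the bracket at (200,287) and the stop block near (240,283). The machine's +y runs left in the picture, which is world +y.

Run:
```python
from h import *
d=load('top0'); c=cv2.cvtColor(d['color'],cv2.COLOR_RGB2BGR)[215:315,170:430]
cv2.imwrite('pics/c1.png',cv2.resize(c,None,fx=3,fy=3,interpolation=cv2.INTER_CUBIC))
```

```text
(no output)
```

View pics/c1.png

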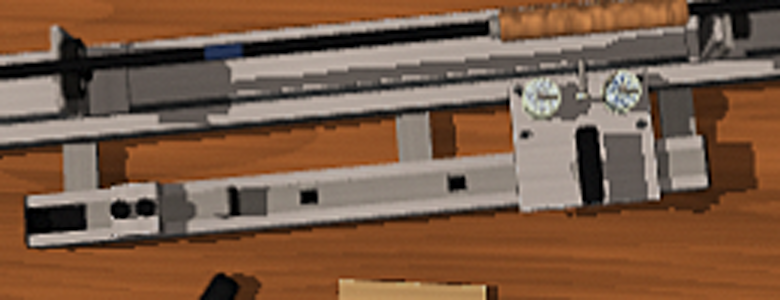

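Enlarged: the bar spans (579–603, 127–203) in the crop, its centre at full-picture (367,270). The index hole is at (322.3,276), the parking hole at (273,280.7), the stop face at about (250.5,282) and the plate's end edge at about (342,271).

Run:
```python
from h import *
d=load('top0'); b=load('side0')
f=lambda u,v:(170+u/3,215+v/3)
k=pix(d,*f(591,165),.108);print('knob',k, pix(d,*f(591,165)))
print('knob side',pix(b,309,265,.108),pix(b,309,265))
ih=pix(d,*f(457,183),.052);ph=pix(d,*f(309,197),.052);print(ih,ph)
e1=pix(d,*f(28,247),.03);e2=pix(d,*f(518,209),.052);e1=pix(d,*f(160,236),.052)
print('edge',e1,e2)
y=(e1-e2)[:2];y/=np.linalg.norm(y);print('edge ang',np.degrees(np.arctan2(-y[0],y[1])))
y2=(ph-ih)[:2];y2/=np.linalg.norm(y2);print('hole ang',np.degrees(np.arctan2(-y2[0],y2[1])))
for yy in(y,y2):print('knob-ih',(k-ih)[:2]@yy,'ph-ih',(ph-ih)[:2]@yy)
face=pix(d,*f(241,200),.07);pe=pix(d,*f(515,170),.064)
print('face',face,'pe',pe,'travel',(face-pe)[:2]@y, 'k->pe',(pe-k)[:2]@y)
s=robot.state();t=s['tcp_pos'];Rm=Rq(s['tool_rot']);print(Rm.round(3))
print('delta tool mm',Rm.T@(np.r_[k[:2],.25]-t)*1e3)
print('tool y heading deg',np.degrees(np.arctan2(-Rm[0,1],Rm[1,1])))
```

```text
knob [ 0.52322135 -0.10832317  0.108     ] [ 0.52280784 -0.10808251  0.11145889]
knob side [ 0.52456675 -0.11118182  0.108     ] [ 0.52410462 -0.11220663  0.10958997]
[0.51131194 0.00288876 0.052     ] [0.49570816 0.13011742 0.052     ]
edge [0.4582279  0.25777602 0.052     ] [ 0.49028332 -0.05013449  0.052     ]
edge ang 5.943440676154213
hole ang 6.992042210757931
knob-ih -0.11184730189655706 ph-ih 0.12816047585525317
knob-ih -0.11183460587210789 ph-ih 0.12818194231583777
face [0.48984875 0.18569203 0.07      ] pe [ 0.52251069 -0.04659514  0.064     ] travel 0.23442056248353238 k->pe 0.0614698100504913
[[-0.927  0.374 -0.001]
 [ 0.374  0.927 -0.001]
 [ 0.    -0.001 -1.   ]]
delta tool mm [-525.75905789 -504.0605431   -27.36242495]
tool y heading deg -21.988931906030004
```

```bash
python3 -m inch '[[-43,-41,0,0,0,-0.1,60],[-86,-82,0,0,0,-0.2,60],[-129,-124,0,0,0,-0.3,60],[-172,-165,0,0,0,-0.4,60],[-215,-206,0,0,0,-0.496,60]]' 20
cat > goto.py <<'E'
from h import *; import sys
a=list(map(float,sys.argv[1:]))
s=robot.state();t=s['tcp_pos'];Rm=Rq(s['tool_rot'])
print('delta tool mm',(Rm.T@(np.array(a[:3])-t)*1e3).round(1),'yaw',np.degrees(np.arctan2(-Rm[0,1],Rm[1,1])).round(2),'tcp',t.round(4),'clock',s['clock'],'F',s['ft_force'].round(2),'open',s['opening'])
E
python3 goto.py .523 -.109 .2
```

```text
clock: 0.78
tcp_pos: [0.3473, 0.2831, 0.2226]
tool_rot: [0.0, -0.058, 0.998, -0.0]
ft_force: [0.9, 0.7, 0.1]
opening: 0.0604
delta tool mm [-129.2 -409.8   22.7] yaw 6.64 tcp [0.3473 0.2831 0.2226] clock 0.775 F [0.89 0.73 0.1 ] open 0.06035555032959737
```

```bash
python3 -m inch '[[-18,-57,3,0,0,0,60],[-36,-114,6,0,0,0,60],[-54,-171,9,0,0,0,60],[-72,-228,12,0,0,0,60],[-90,-285,15,0,0,0,60]]'
python3 -m inch '[[-13,-40,0,0,0,0,60],[-26,-82,0,0,0,0,60],[-39,-124,0,0,0,0,60],[-39,-124,0,0,0,0,60]]'
python3 - <<'E'
from h import *
snap('wrist','w1')
E
python3 goto.py .523 -.109 .2
```

```text
clock: 1.4
tcp_pos: [0.4687, 0.0097, 0.2076]
tool_rot: [0.0, -0.056, 0.998, 0.0]
ft_force: [0.9, 0.9, 0.6]
opening: 0.0602
clock: 1.9
tcp_pos: [0.5222, -0.1099, 0.2075]
tool_rot: [0.0, -0.055, 0.999, -0.001]
ft_force: [0.5, -0.0, -0.5]
opening: 0.0599
delta tool mm [-1.9 -1.1  7.3] yaw 6.3 tcp [ 0.521  -0.1081  0.2073] clock 1.95 F [-0.46 -0.03 -0.09] open 0.06014863352294777
```

View pics/w1.png

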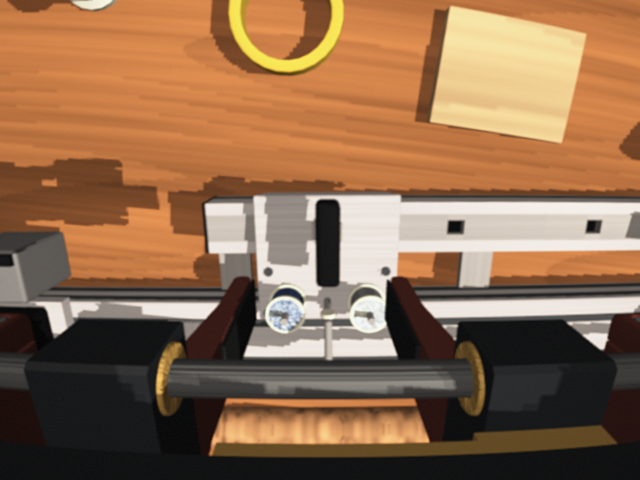

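The wrist view shows the knob bar at (316–340, 200–286), lined up with the tool. The index hole is at (455,227) and the parking hole at (593,227).

```bash
python3 - <<'E'
from h import *
d=load('w1')
for p in [(328,202),(328,284)]: print(pix(d,*p,.110),pix(d,p[0],(p[1]-243)*.9+243))
k=pix(d,328,243,.110);print('k',k)
a=pix(d,455,227,.052);b=pix(d,593,227,.052);y=(b-a)[:2];print(a,b,np.linalg.norm(y),np.degrees(np.arctan2(-y[0],y[1])),(k-a)[:2]@y/np.linalg.norm(y))
e=pix(d,401,240,.064);print('end',(e-k)[:2]@y/np.linalg.norm(y))
E
python3 goto.py .523 -.109 .2
```

```text
[ 0.49296284 -0.10830325  0.11      ] [ 0.49595253 -0.10794441  0.10917761]
[ 0.55302186 -0.10139653  0.11      ] [ 0.55003388 -0.10173132  0.10949337]
k [ 0.52207729 -0.10496049  0.11      ]
[0.51241847 0.0055776  0.052     ] [0.49806721 0.13273705 0.052     ] 0.12796673352423116 6.439171611395729 -0.1109239765183624
end 0.06178658904850803
delta tool mm [-1.9 -1.1  7.3] yaw 6.3 tcp [ 0.521  -0.1081  0.2073] clock 1.95 F [-0.46 -0.03 -0.09] open 0.06014863352294777
```

```bash
python3 -m inch '[[-2,1,40,0,0,0,60],[-2,1,80,0,0,0,60],[-2,1,110,0,0,0,60],[-2,1,127,0,0,0,60],[-2,1,127,0,0,0,60]]'
python3 goto.py .5225 -.107 .08
```

```text
clock: 2.58
tcp_pos: [0.5208, -0.1043, 0.0795]
tool_rot: [-0.002, -0.057, 0.998, 0.001]
ft_force: [-0.2, -0.3, 0.5]
opening: 0.0601
delta tool mm [-1.4 -2.9 -0.5] yaw 6.49 tcp [ 0.5208 -0.1043  0.0795] clock 2.575 F [-0.24 -0.28  0.49] open 0.060060759491266685
```

```bash
python3 -m inch '[[0,-1,0,0,0,0,30],[0,-1,0,0,0,0,10],[0,-1,0,0,0,0,10],[0,-1,0,0,0,0,10],[0,-1,0,0,0,0,10]]' 40
python3 goto.py .5225 -.107 .08
```

```text
clock: 3.2
tcp_pos: [0.5229, -0.1067, 0.0809]
tool_rot: [0.0, -0.056, 0.998, 0.0]
ft_force: [-0.9, 2.8, 2.7]
opening: 0.0179
delta tool mm [ 0.5 -0.3  0.9] yaw 6.41 tcp [ 0.5229 -0.1067  0.0809] clock 3.2 F [-0.86  2.76  2.7 ] open 0.017919776172257332
```

Gripped, opening 18 mm. Next I lift the knob about 13 mm.

```bash
python3 -m inch '[[0,0,-4,0,0,0,10],[0,0,-8,0,0,0,10],[0,0,-12,0,0,0,10],[0,0,-13,0,0,0,10],[0,0,-13,0,0,0,10]]'
python3 goto.py .5225 -.107 .08
```

```text
clock: 3.82
tcp_pos: [0.5229, -0.1068, 0.0936]
tool_rot: [0.0, -0.056, 0.998, 0.0]
ft_force: [2.8, 2.6, -7.4]
opening: 0.0181
delta tool mm [ 0.4 -0.2 13.6] yaw 6.42 tcp [ 0.5229 -0.1068  0.0936] clock 3.825 F [ 2.82  2.6  -7.36] open 0.01807687671244512
```

```bash
python3 -m inch '[[0,8,0,0,0,0,10],[0,20,0,0,0,0,10],[0,35,0,0,0,0,10],[0,50,0,0,0,0,10],[0,60,0,0,0,0,10]]'
python3 goto.py .5225 -.107 .08
```

```text
clock: 4.45
tcp_pos: [0.5159, -0.0464, 0.0937]
tool_rot: [-0.0, -0.056, 0.998, -0.0]
ft_force: [0.9, -3.6, -8.2]
opening: 0.0173
delta tool mm [  0.3 -61.   13.7] yaw 6.47 tcp [ 0.5159 -0.0464  0.0937] clock 4.45 F [ 0.86 -3.6  -8.16] open 0.017343005375710787
```

```bash
python3 -m inch '[[0,15,0,0,0,0,10],[0,35,0,0,0,0,10],[0,55,0,0,0,0,10],[0,70,0,0,0,0,10],[0,80,0,0,0,0,10]]'
python3 -m inch '[[0,15,0,0,0,0,10],[0,33,0,0,0,0,10],[0,50,0,0,0,0,10],[0,62,0,0,0,0,10],[0,70,0,0,0,0,10]]'
python3 -m inch '[[0,0,0,0,0,0,10],[0,0,0,0,0,0,10]]'
python3 - <<'E'
from h import *
snap('wrist','w2')
E
python3 goto.py .5225 -.107 .08
```

```text
clock: 5.08
tcp_pos: [0.5067, 0.033, 0.0936]
tool_rot: [-0.0, -0.056, 0.998, -0.0]
ft_force: [0.7, -4.7, -6.8]
opening: 0.0177
clock: 5.7
tcp_pos: [0.4986, 0.1025, 0.0935]
tool_rot: [-0.001, -0.056, 0.998, -0.0]
ft_force: [0.2, -3.9, -6.9]
opening: 0.0179
clock: 5.95
tcp_pos: [0.4986, 0.1024, 0.0935]
tool_rot: [-0.001, -0.056, 0.998, 0.001]
ft_force: [-1.2, 3.3, -6.9]
opening: 0.0179
delta tool mm [  -0.4 -210.5   13.3] yaw 6.4 tcp [0.4987 0.1021 0.0935] clock 6.0 F [-1.42  2.49 -7.5 ] open 0.0178940954179201
```

View pics/w2.png

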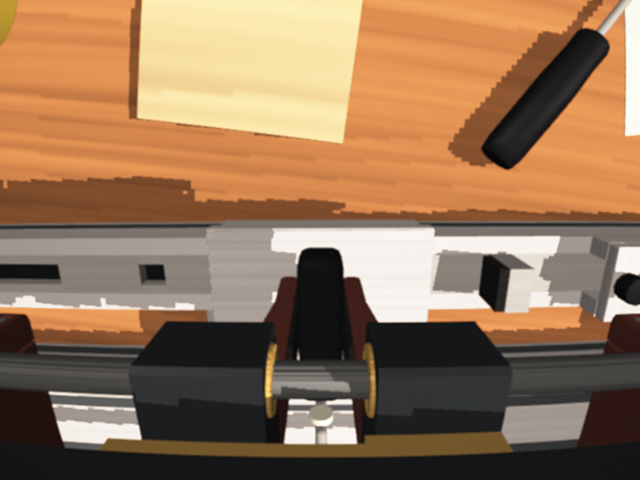

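The plate's end edge is at column ~434 and the rubber face at ~482, so the gap is about 25 mm. I'll close in slowly and feel for it.

```bash
python3 -m inch '[[0,5,0,0,0,0,10],[0,10,0,0,0,0,10],[0,14,0,0,0,0,10],[0,17,0,0,0,0,10],[0,19,0,0,0,0,10]]'
python3 -m inch '[[0,1,0,0,0,0,10],[0,2,0,0,0,0,10],[0,3,0,0,0,0,10],[0,4,0,0,0,0,10],[0,5,0,0,0,0,10]]'
python3 goto.py .5225 -.107 .08
```

```text
clock: 6.62
tcp_pos: [0.4965, 0.1207, 0.0935]
tool_rot: [-0.001, -0.056, 0.998, -0.0]
ft_force: [-4.5, -3.3, -7.1]
opening: 0.0177
clock: 7.25
tcp_pos: [0.496, 0.1255, 0.0935]
tool_rot: [-0.001, -0.056, 0.998, -0.0]
ft_force: [-4.3, -2.9, -5.6]
opening: 0.0179
delta tool mm [  -0.3 -234.    13.5] yaw 6.43 tcp [0.496  0.1255 0.0935] clock 7.25 F [-4.27 -2.89 -5.61] open 0.01786887905133169
```

Still only friction (about 3 N). I'll creep on in two-row calls.

```bash
python3 -m inch '[[0,1,0,0,0,0,10],[0,2,0,0,0,0,10]]' | grep -E 'tcp|force'
python3 -m inch '[[0,0.5,0,0,0,0,10],[0,1,0,0,0,0,10],[0,1.5,0,0,0,0,10]]'| grep -E 'tcp|force'
```

```text
tcp_pos: [0.4957, 0.1275, 0.0935]
ft_force: [-3.8, -3.9, -7.7]
tcp_pos: [0.4956, 0.129, 0.0934]
ft_force: [-3.8, -3.0, -7.3]
```

```bash
python3 -m inch '[[0,0.5,0,0,0,0,10],[0,1,0,0,0,0,10]]'| grep -E 'tcp|force'
```

```text
tcp_pos: [0.4955, 0.13, 0.0935]
ft_force: [-3.5, -3.2, -7.1]
```

```bash
python3 -m inch '[[0,0.5,0,0,0,0,10],[0,1,0,0,0,0,10]]'| grep -E 'tcp|force'
```

```text
tcp_pos: [0.4954, 0.131, 0.0934]
ft_force: [-3.5, -3.1, -6.2]
```

```bash
python3 -m inch '[[0,0.5,0,0,0,0,10],[0,1,0,0,0,0,10]]'| grep -E 'tcp|force'
```

```text
tcp_pos: [0.4952, 0.1319, 0.0934]
ft_force: [-4.0, -4.3, -6.3]
```

```bash
python3 -m inch '[[0,0.5,0,0,0,0,10],[0,1,0,0,0,0,10]]'| grep -E 'tcp|force'
```

```text
tcp_pos: [0.4951, 0.1329, 0.0934]
ft_force: [-3.8, -4.6, -7.5]
```

```bash
python3 -m inch '[[0,0.4,0,0,0,0,10],[0,0.8,0,0,0,0,10]]'| grep -E 'tcp|force'
```

```text
tcp_pos: [0.495, 0.1334, 0.0934]
ft_force: [-3.1, -6.4, -6.7]
```

```bash
python3 -m inch '[[0,0.4,0,0,0,0,10],[0,0.8,0,0,0,0,10]]'| grep -E 'tcp|force'
```

```text
tcp_pos: [0.4951, 0.1334, 0.0934]
ft_force: [-3.5, -9.8, -6.8]
```

The stop has been felt: the carriage stalled and the push rose to 10 N. Next I let the knob down, still in the grip.

```bash
python3 -m inch '[[0,0,3,0,0,0,10],[0,0,6,0,0,0,10],[0,0,8,0,0,0,10],[0,0,10,0,0,0,10],[0,0,12,0,0,0,10]]'
python3 goto.py .495 .1334 .0805
```

```text
clock: 10.0
tcp_pos: [0.495, 0.1334, 0.0816]
tool_rot: [-0.001, -0.056, 0.998, -0.001]
ft_force: [-4.6, -8.5, -4.0]
opening: 0.0181
delta tool mm [0.  0.  1.1] yaw 6.46 tcp [0.495  0.1334 0.0816] clock 10.0 F [-4.61 -8.51 -4.  ] open 0.01805464353987119
```

The spring still pulls 4 N at 1 mm above home, so the pin is in the hole. Now I release.

```bash
python3 -m inch '[[0,-0.5,0,0,0,0,20],[0,-1,0,0,0,0,40],[0,-1,0,0,0,0,50],[0,-1,0,0,0,0,50],[0,-1,0,0,0,0,50]]'
python3 -m inch '[[0,0,-20,0,0,0,50],[0,0,-60,0,0,0,50],[0,0,-110,0,0,0,50],[0,0,-130,0,0,0,50],[0,0,-130,0,0,0,50]]'
python3 - <<'E'
from h import *
d=snap('wrist','w3');t=snap('top','top3');snap('side','side3')
E
```

```text
clock: 10.62
tcp_pos: [0.496, 0.1338, 0.0818]
tool_rot: [0.0, -0.056, 0.998, 0.0]
ft_force: [-0.1, -0.6, 0.1]
opening: 0.05
clock: 11.25
tcp_pos: [0.497, 0.1339, 0.2133]
tool_rot: [0.002, -0.056, 0.998, 0.0]
ft_force: [0.0, -0.4, -0.7]
opening: 0.0502
```

View pics/w3.png

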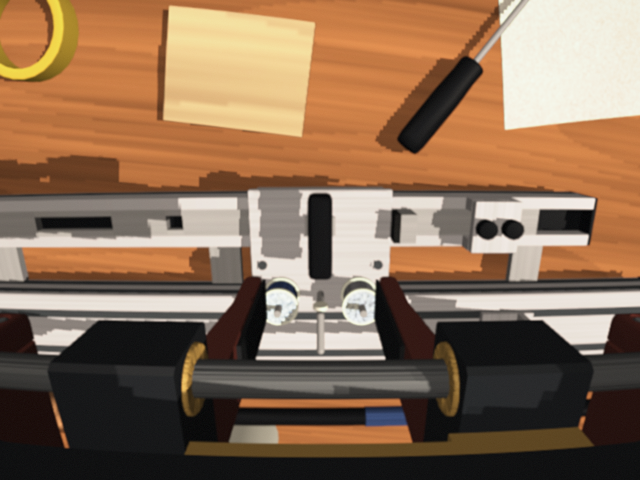

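View pics/side3.png

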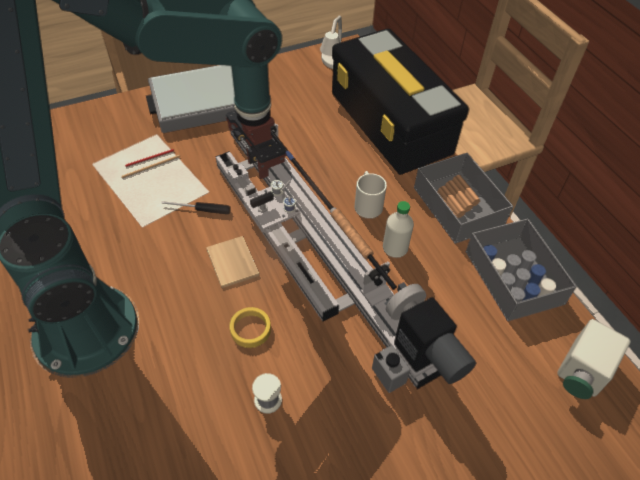

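The plate's edge (column 393) meets the rubber block and the other objects are unmoved. I'll check the knob's height over the plate by depth, against the start value (pin down).

```bash
python3 - <<'E'
from h import *
def med(d,us,vs): return np.median([pix(d,u,v) for u in us for v in vs],axis=0)
for f,c in(('w1',328),('w3',320)):
    d=load(f); k=med(d,range(c-6,c+7,2),range(205,265,4)); p=med(d,range(c+25,c+50,3),range(205,250,4))
    print(f,'knob-plate mm',(k-p)[2]*1e3,k)
E
python3 goto.py .495 .1334 .0805
```

```text
w1 knob-plate mm 45.93014276721347 [ 0.51506518 -0.10574799  0.10935896]
w3 knob-plate mm 45.942892876319334 [0.49223239 0.1327022  0.10935921]
delta tool mm [-5.000e-01 -1.000e-01  1.299e+02] yaw 6.43 tcp [0.4948 0.1335 0.2104] clock 11.4 F [-0.04  0.36 -0.51] open 0.05018977677266902
```

Same height as with the pin down at the start, so the pin is home.

```bash
python3 -c "from rig import robot; print(robot.job_done())"
```

```text
the job is handed in; nothing more can be done
None
```

The carriage is parked against the end stop with the lock pin home in the parking hole, and I handed the job in at about 11.4 s. No verdict was reported.

I gripped the knob and raised it about 13 mm, then slid the carriage about 240 mm until it met the stop. The push rose gently to about 10 N at contact. I lowered the knob in the grip, let it go and backed the arm clear.

- **Pin:** the knob stands 45.94 mm above the carriage plate, against 45.93 mm at the start with the pin down. If the pin were resting on the strip, it would stand about 54 mm above.
- **Carriage:** it moved about 0.240 m by arm travel and knob position. That puts it at about 0.253 on the joint, and the wrist picture shows its end edge at the rubber face.
- **Rod and loose objects:** they look unmoved in the last side picture. I judged this by eye and did not measure it.
- **Robot:** clear of everything, with a wrist force of about 0.6 N at the end.

No check failed. The one disagreement was about 5 mm: a rough scaling from the wrist picture put the last gap at 25 mm, but it was about 31 mm by touch. The hole positions measured earlier had predicted 29 mm.

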